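Make up two watering kits on the potting bench

ROBOT

A 7-joint arm with a two-finger parallel gripper is mounted at the origin on the work surface. World frame = base frame: x ahead of the robot, y to its left, z up, the work surface at z = 0. Lengths are in mm, angles in degrees, forces in N, time in s.
With the tool pointing down it reaches from about 425 to 925 mm from the base axis. Payload 6.8 kg.
Tool frame: the origin (TCP) lies midway between the tips of the shut fingers; the grasp point (between the pads) lies 19 mm behind it (bot.grasp_offset is the distance from the TCP to the grasp point, in mm); z points along the fingers, y is the line along which they close (so a half turn about z gives the same grasp; the last joint's range is limited). The gripper opens to 85 mm and grips with 20 to 120 N. Pads are 22 mm wide; open, the fingers measure 114 mm over their backs; the gripper's body (76 mm by 85 mm) begins 54 mm behind the grasp point. The pads swing forward as they close: fully open they stand 13 mm farther back than shut.
Start: joints at [-82.454, 27.33, 1.283, 89.118, -0.659, 63.558, -4.761], TCP at [160.313, 655.703, 231.308] pointing down, gripper open.
Joint ranges: [-169.35, 169.35], [-19.33, 120.38], [-80.79, 83.38], [13.8, 139.57], [-78.32, 258.32], [9.67, 109.79], [-169.56, 169.56]. Speed limits (degrees/s): [136.94, 136.94, 180, 180, 180, 180, 180].

INTERFACE

Orientations are given as a 3x3 rotation matrix whose columns are the frame's x, y, z axes.
In Python, from bench import bot, eyes gives the robot as it stands. The module is installed in compiled form; this text tells all that it offers.
- The arm moves only by the tool move_arm, never from a script. Its arguments are lists of equal length, an entry for each row: "translation": the shift along the tool's x, y, z in m, a list of three; "delta_rot": the turn, a rotation vector about the tool's x, y, z in rad, a list of three. A call has 1 to 10 rows; each row shifts and turns the commanded pose from where the row before left it, along the tool's axes as they then stand; what a row does not reach is not made up. A row lasts 1/10 s, in which the tool goes at most 50 mm and 8.59 degrees, less where a joint would pass 70% of its speed; a pose out of reach is approached as far as the arm can. A call with a gripper value outside its range is refused whole. "fingers" is the opening, from 0 (shut) to 1 (fully open), set as the call begins (left out, the last holds). The fingers move at their own pace and stop on an object; "grip_force" is the grip in N (left out, the last holds). Time passes only in rows, so rows that do not move let the fingers close. It gives the time, the measured TCP pose, the force, the opening and the grip force at its end, in the units of the state.
- bot.state(): the state, without advancing time (a new reading comes with each control period).
- eyes.camera(name): name is "side" or "top" or "wrist"; returns (picture, depth): 480x640x3 uint8, red, green, blue; 480x640 float32, mm along the optical axis (not along the pixel's ray), 0 where there is no reading.
- eyes.get_calibration(name): a dict with "vfov" (degrees; the focal length in pixels is half the picture's height over the tangent of half this angle, whatever the lens; pixels are square), "cx", "cy" (the principal point, pixels), "world_from_camera" (4x4, takes a point from camera to world coordinates); the wrist camera has in their place "T_tool_cam" (4x4, takes a point from camera to tool coordinates, whose origin is the TCP and whose axes are the flange's). Camera axes: x right, y up, looking along -z (the intrinsics and any distortion apply to the point x, -y, -z); pixel columns grow to the right and rows downward; lengths in mm; the calibration is good to about 2 mm. A picture is of the moment at which its call begins: read the wrist's pose just before it. get_calibration takes no time and is no camera call.
- bot.job_done(): hands the job in; it is judged then, once.
The state is a dict: "time_s": time; "joint_positions": joint angles; "joint_velocities": joint speeds; "tau": joint torques, N m; "position": TCP position; "ee_rot": TCP orientation; "wrist_force": force on the tool from outside, world axes, zero at the start; "wrist_torque": the same for the moment, N m; "gripper_width": finger opening in mm; "finger_force": force on a finger pad.
Only numpy, scipy, OpenCV 4.12 (cv2) and the standard library are available. Lean on these libraries where they do the work, as an engineer would, in place of code of your own. Each camera call takes 0.05 s, during which the arm holds its last target. There are 200 camera calls.

TASK

Make up the two planter kits. The long tray gets the mushroom-shaped sprinkler rose, fitted on its spigot, and the tall round pot and the square pot; the square tray gets the slim nozzle, fitted on its spigot, and the squat round pot. Press each fitting down firmly until its spigot has sunk fully into the boss, and leave the three pots standing upright on the floors of their trays.

Things in the scene. Friction and masses are not known exactly. Their poses are not given: they have to be found in the camera images.
- rose_mid (a point): White mushroom-shaped sprinkler rose, 50 mm tall: flat head 50 mm across, its rim 15 to 25 mm above this point, on a skirt 25 mm across at the open mouth it stands on. Point: on its axis, half-way up; z up. The skirt's tapered hole (17 mm at the mouth, 34 deep) wedges on a spigot: set on loosely, the mouth stays 10 mm above the boss; home, 0 to 3 mm. 30 g.
- nozzle_mid (a point): White slim nozzle, 60 mm tall: skirt 38 mm tall narrowing from 25 mm across at the open mouth it stands on to 18 mm, then a cone to an 8 mm flat top. Point: on its axis, half-way up; z up. Grip the skirt 7 to 10 mm below this point. The hole is like the rose's and wedges on a spigot alike: set on loosely, the mouth stays 10 mm above the boss; home, 0 to 3 mm. 30 g.
- tall_pot_mid (a point): Tall round pot, grey plastic, empty, open at the top: 80 mm tall, 58 mm across the rim, 44 mm across the foot, wall 3 mm. This point is on its axis, half-way up (40 mm above its foot); z is up. Mass about 60 g.
- square_pot_mid (a point): Square pot, grey plastic, empty, open at the top: 56 x 56 mm in plan, 65 mm tall, upright walls 3 mm thick. This point is on its axis, half-way up (32.5 mm above its foot); x and y are square to its sides, z is up. Mass about 60 g.
- squat_pot_mid (a point): Squat round pot, grey plastic, empty, open at the top: 50 mm tall, 64 mm across the rim, 48 mm across the foot, wall 3 mm. This point is on its axis, half-way up (25 mm above its foot); z is up. Mass about 60 g.
- long_tray: Long shallow red tray, fixed to the bench: 130 mm (its x) by 320 mm (its y), 30 mm high, walls and floor 5 mm thick. Origin at the centre of its underside. Its spigot and boss stand at x = 0, y = +95 mm; the rest of its floor is free.
- square_tray: Square shallow red tray, fixed to the bench: 180 x 180 mm, 30 mm high, walls and floor 5 mm thick. Origin at the centre of its underside. Its spigot and boss stand at x = 0, y = -45 mm; the rest of its floor is free.
- long_spigot_tip (a point): Top centre of the tapered grey spigot in the long tray: a 33 mm cone, 17 mm across at its foot, 8 at the top, 7 mm proud of a round black boss (32 mm across, top 27 mm above the tray's underside; this point is at first 67 mm above it). Pushed down with over 6 N (press with 12 to 15 N) it sinks 7 mm into the boss to a hard stop and stays down by friction.
- square_spigot_tip (a point): Top centre of the tapered grey spigot in the square tray: a 33 mm cone, 17 mm across at its foot, 8 at the top, 7 mm proud of a round black boss (32 mm across, top 27 mm above the tray's underside; this point is at first 67 mm above it). Pushed down with over 6 N (press with 12 to 15 N) it sinks 7 mm into the boss to a hard stop and stays down by friction.
Not all that is in view belongs to the job. Leave any brown or red look-alike of the part that bears nozzle_mid alone. What is shaped like the part that bears squat_pot_mid but green is not meant.

How it is judged (in metres and radians):
At the end, for the whole second after the job is handed in: Rose on the long, nozzle on the square tray's spigot, within 5 mm and 0.15 rad, mouth edge under 5.5 mm above the boss. Tall and square pots in the long tray, squat pot in the square tray, feet on the floor, upright within 0.1 rad. All released and at rest (horizontal distance between rose_mid and long_spigot_tip below 0.005 m and z of rose_mid in the frame of long_tray between 0.049 and 0.0575 m and angle between each of rose_mid, nozzle_mid's own z axis and vertical below 0.15 rad and horizontal distance between nozzle_mid and square_spigot_tip below 0.005 m and z of nozzle_mid in the frame of square_tray between 0.054 and 0.0625 m and x of tall_pot_mid in the frame of long_tray between -0.055 and 0.055 m and y of tall_pot_mid in the frame of long_tray between -0.15 and 0.15 m and z of tall_pot_mid in the frame of long_tray between 0.039 and 0.051 m and angle between each of tall_pot_mid, square_pot_mid, squat_pot_mid's own z axis and vertical below 0.1 rad and x of square_pot_mid in the frame of long_tray between -0.055 and 0.055 m and y of square_pot_mid in the frame of long_tray between -0.15 and 0.15 m and z of square_pot_mid in the frame of long_tray between 0.0315 and 0.0435 m and x of squat_pot_mid in the frame of square_tray between -0.08 and 0.08 m and y of squat_pot_mid in the frame of square_tray between -0.08 and 0.08 m and z of squat_pot_mid in the frame of square_tray between 0.024 and 0.036 m and linear speed of each of rose, nozzle, tall_pot, square_pot, squat_pot below 0.03 m/s); the robot touches nothing.
It also fails if it takes over 131 s, if anything falls off the work surface, if the arm or the gripper's body presses on something with over 40 N, if the wrist force passes 120 N, or if a joint passes its speed limit or range.

## Working session

There is one attempt and no reset: what is moved stays moved. The work goes in short steps, Python scripts to look and compute and a tool call to move; the robot and the scene stay as the last step left them, time stands still between calls to the robot, and variables do not carry over. Pictures are saved under pics/ and viewed, at most 14 in all, crops included, and the job is handed in when it is done.

Besides the shell and the picture viewer there is one more tool, called after "Emit:" by a JSON object that holds its "api" and its "payload", one argument or row to a line. move_arm: Moves the arm, as the interface text tells. Its arguments: {"type":"object","properties":{"translation":{"type":"array","items":{"type":"array","items":{"type":"number"}}},"delta_rot":{"type":"array","items":{"type":"array","items":{"type":"number"}}},"fingers":{"type":"number"},"grip_force":{"type":"number"}},"required":["translation","delta_rot"]}

```bash
mkdir -p pics; cat > h.py <<'E'
import numpy as np,cv2
from bench import bot,eyes
def cal(n):
    c=eyes.get_calibration(n); return c
def cloud(n):
    s=bot.state(); c=cal(n); p,d=eyes.camera(n)
    f=240/np.tan(np.radians(c['vfov']/2))
    v,u=np.mgrid[0:480,0:640]
    x=(u-c['cx'])/f*d; y=-(v-c['cy'])/f*d
    P=np.stack([x,y,-d,np.ones_like(d)],-1)
    if 'world_from_camera' in c: T=np.array(c['world_from_camera'])
    else:
        W=np.eye(4);W[:3,:3]=s['ee_rot'];W[:3,3]=s['position'];T=W@np.array(c['T_tool_cam'])
    X=(P@T.T)[...,:3]; X[d==0]=np.nan
    return p,d,X,T,f,c
E
python3 - <<'E'
from h import *
s=bot.state();print(s['time_s'],s['position'],s['ee_rot'],s['gripper_width'])
for n in ['top','side','wrist']:
    p,d,X,T,f,c=cloud(n); cv2.imwrite(f'pics/{n}0.png',p[...,::-1]); print(n,c,np.nanmin(X.reshape(-1,3),0),np.nanmax(X.reshape(-1,3),0)); np.savez(f'{n}0.npz',p=p,X=X)
E
```

```text
0.0 [160.21652793 655.09131272 230.33583552] [[-9.71395065e-01  2.37469065e-01 -2.65730029e-04]
 [ 2.37469154e-01  9.71393419e-01 -1.79617171e-03]
 [-1.68406815e-04 -1.80789502e-03 -9.99998352e-01]] 85.23642930455836
top {'vfov': 51.10088736949132, 'cx': 308.99574441628374, 'cy': 236.55705474601893, 'world_from_camera': array([[ 2.64184932e-02,  9.76898251e-01, -2.12065723e-01,
         2.57795697e+02],
       [-9.99650323e-01,  2.60586473e-02, -4.49204274e-03,
        -4.43860032e+01],
       [ 1.13787720e-03,  2.12110242e-01,  9.77245082e-01,
         1.18978281e+03],
       [ 0.00000000e+00,  0.00000000e+00,  0.00000000e+00,
         1.00000000e+00]])} [  -47.05786546 -1466.27416343  -769.56884148] [1791.60871302 1356.81272927  551.12786119]
side {'vfov': 57.843308370014206, 'cx': 315.7200612760966, 'cy': 235.11121984053523, 'world_from_camera': array([[-8.51561254e-01,  2.70300102e-01, -4.49200718e-01,
         9.65962524e+01],
       [-5.24210856e-01, -4.27884308e-01,  7.36286627e-01,
         6.16926569e+02],
       [ 6.81241253e-03,  8.62469057e-01,  5.06063946e-01,
         5.29256403e+02],
       [ 0.00000000e+00,  0.00000000e+00,  0.00000000e+00,
         1.00000000e+00]])} [  -86.17272856 -1745.53088685  -706.25824582] [2214.89958865  555.80764857  517.55350389]
wrist {'vfov': 66.09324047624446, 'cx': 321.0564827828896, 'cy': 240.444102260035, 'T_tool_cam': array([[-1.48683919e-03,  9.58775518e-01,  2.84160686e-01,
         7.13725308e+01],
       [ 9.99998776e-01,  1.28734738e-03,  8.88793674e-04,
        -5.59601381e-01],
       [ 4.86340102e-04,  2.84161660e-01, -9.58776259e-01,
        -1.42961851e+02],
       [ 0.00000000e+00,  0.00000000e+00,  0.00000000e+00,
         1.00000000e+00]])} [ -99.58946421  214.05420893 -757.94389301] [1589.57376927 1572.50834109  329.22297578]
```

View pics/top0.png

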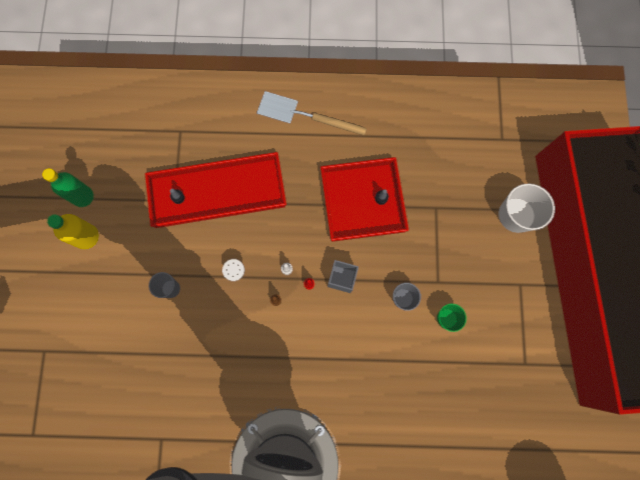

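View pics/side0.png

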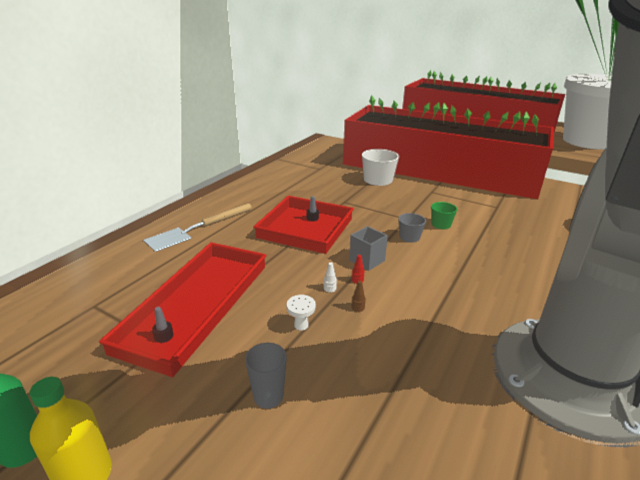

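The top view shows the long tray (spigot ~176,195), the square tray (spigot ~382,197), the tall pot (164,286), rose (233,270), nozzle (287,268), square pot (343,277) and squat pot (406,296). The decoys are brown (275,299), red (309,284) and green (452,318).

```bash
python3 - <<'E'
from h import *
z=np.load('top0.npz');X=z['X'];p=z['p'].astype(int)
def roi(n,u0,u1,v0,v1,zmin,zmax=200,mask=None):
    S=X[v0:v1,u0:u1].reshape(-1,3); m=(S[:,2]>zmin)&(S[:,2]<zmax)
    S=S[m]; (c,w,a)=cv2.minAreaRect(S[:,:2].astype(np.float32))
    print(n,len(S),'rect',np.round(c,1),np.round(w,1),round(a,1),'zmax',np.round(np.percentile(S[:,2],[5,50,97]),1))
print('table z',np.nanmedian(X[330:360,350:420,2]),np.nanmedian(X[140:150,180:300,2]), np.nanmedian(X[225:250,170:220,2]))
roi('tall',140,190,262,310,68)
roi('tallall',140,190,262,310,12)
roi('rose',215,255,255,287,35)
roi('nozzle',278,297,255,280,10); roi('nozzletop',278,297,255,280,45)
roi('sq',323,362,255,297,55)
roi('squat',388,424,278,313,42)
roi('brown',266,284,288,308,10);roi('red',300,318,274,294,10);roi('green',434,470,298,336,40)
roi('lsp',160,190,175,210,50);roi('ssp',365,400,180,210,50)
roi('lspb',160,190,175,210,34);roi('sspb',365,400,180,210,34)
R=(p[...,0]>120)&(p[...,1]<60)&(p[...,2]<60)
for n,(u0,u1,v0,v1) in dict(long=(135,295,140,235),square=(312,415,148,246)).items():
    S=X[v0:v1,u0:u1][R[v0:v1,u0:u1]]
    print(n,'floor',np.nanmedian(S[S[:,2]<18][:,2]))
    S=S[(S[:,2]>24)&(S[:,2]<36)]; print(n,len(S),np.median(S[:,2]),cv2.minAreaRect(S[:,:2].astype(np.float32)))
E
```

```text
table z 0.761575870532738 1.2058293157897424 0.9324930134180249
tall 185 rect [380.6 285.6] [58. 55.] 46.5 zmax [69.6 78.7 84.4]
tallall 495 rect [380.6 285.6] [58. 55.] 46.5 zmax [17.1 58.3 83.1]
rose 381 rect [423.1 133.8] [48.7 49.2] 73.4 zmax [47.2 51.  55.6]
nozzle 103 rect [433.8  12.9] [24.6 23.6] 1.6 zmax [17.6 31.7 61.9]
nozzletop 30 rect [432.3  13.2] [11.4 13.2] 19.0 zmax [45.9 56.3 62.7]
sq 166 rect [ 416.1 -117.5] [55.9 56.8] 75.9 zmax [57.1 65.3 69.9]
squat 156 rect [ 372.4 -262.5] [61.2 60.2] 0.3 zmax [43.1 49.4 54.2]
brown 102 rect [360.   36.1] [23.8 24.4] 43.7 zmax [15.1 35.9 63.5]
red 97 rect [399.9 -39.6] [23.9 23.4] 2.0 zmax [20.4 33.6 62.3]
green 183 rect [ 328.7 -364.3] [62.4 61.2] 35.1 zmax [41.3 49.  53.4]
lsp 31 rect [602.4 284.2] [ 9.8 11.9] 20.5 zmax [53.3 63.9 69.9]
ssp 30 rect [ 613.9 -210.5] [11.3 10.5] 48.7 zmax [51.6 64.  70.3]
lspb 57 rect [600.9 283.5] [13.  14.6] 17.8 zmax [35.7 53.5 69.5]
sspb 66 rect [ 627.8 -230.2] [19.3 64.3] 38.1 zmax [34.6 48.4 69.7]
long floor 6.375762600488088
long 1144 32.90730783561571 ((621.5386352539062, 191.33050537109375), (138.767333984375, 325.9353942871094), 11.150654792785645)
square floor 6.030124178223332
square 854 33.17589190293006 ((608.196533203125, -167.05148315429688), (189.04554748535156, 187.51548767089844), 8.90713119506836)
```

Emit:
{"api": "move_arm", "payload": {
  "translation": [
    [0,0,0],
    [0,0,0],
    [0,0,0],
    [0,0,0],
    [0,0,0],
    [0,0,0],
    [0,0,0],
    [0,0,0],
    [0,0,0],
    [0,0,0]
  ],
  "delta_rot": [
    [0,0,0.145],
    [0,0,0.145],
    [0,0,0.145],
    [0,0,0.145],
    [0,0,0.145],
    [0,0,0.145],
    [0,0,0.145],
    [0,0,0.145],
    [0,0,0.145],
    [0,0,0.145]
  ],
  "fingers": 1,
  "grip_force": 30
}}

```text
time_s: 1.15
position: [160.2, 655.5, 230.9]
ee_rot: [[0.125, 0.992, -0.0], [0.992, -0.125, -0.001], [-0.001, -0.0, -1.0]]
wrist_force: [-0.3, 0.1, 0.9]
gripper_width: 85.7
finger_force: 0.0
```

```bash
cat > go.py <<'E'
import sys
from h import *
# go.py x y z : shift in tool axes (mm) to reach world TCP target, tilt & yaw error
s=bot.state();R=np.array(s['ee_rot']);p=np.array(s['position'])
th=np.degrees(np.arctan2(R[1,0],R[0,0]))
print('t',round(s['time_s'],2),'pos',p.round(1),'yaw',th.round(2),'tilt deg',np.degrees(R[:2,2]).round(2),'F',np.round(s['wrist_force'],1),'w',round(s['gripper_width'],1))
print('turn to 76 deg: rad about tool z',np.radians(th-76).round(4))
for i in range(1,len(sys.argv),3):
    t=np.array(list(map(float,sys.argv[i:i+3]))); print((R.T@(t-p)).round(1)); p=t
E
python3 go.py
```

```text
t 1.15 pos [160.2 655.5 230.9] yaw 82.84 tilt deg [-0.01 -0.04] F [-0.3  0.1  0.9] w 85.7
turn to 76 deg: rad about tool z 0.1194
```

Emit:
{"api": "move_arm", "payload": {
  "translation": [
    [0,0,0],
    [-0.034,0.0337,0],
    [-0.034,0.0337,0],
    [-0.034,0.0337,0],
    [-0.034,0.0337,0],
    [-0.034,0.0337,0],
    [-0.034,0.0337,0],
    [-0.034,0.0337,0],
    [-0.034,0.0337,0],
    [-0.034,0.0337,0]
  ],
  "delta_rot": [
    [0,0,0.125],
    [0,0,0],
    [0,0,0],
    [0,0,0],
    [0,0,0],
    [0,0,0],
    [0,0,0],
    [0,0,0],
    [0,0,0],
    [0,0,0]
  ]
}}

```text
time_s: 2.15
position: [381.2, 283.6, 231.3]
ee_rot: [[0.241, 0.97, -0.0], [0.97, -0.241, 0.0], [0.0, -0.0, -1.0]]
wrist_force: [1.4, 0.9, 0.7]
gripper_width: 85.4
finger_force: 0.0
```

```bash
python3 - <<'E'
from h import *
p,d,X,T,f,c=cloud('wrist'); cv2.imwrite('pics/w1.png',p[...,::-1]); np.savez('w1.npz',p=p,X=X)
S=X.reshape(-1,3); S=S[(S[:,2]>70)&(S[:,2]<90)&(abs(S[:,0]-381)<60)&(abs(S[:,1]-286)<60)]
print(len(S),cv2.minAreaRect(S[:,:2].astype(np.float32)) if len(S)>5 else '')
E
python3 go.py 381 286 120 381 286 32
```

```text
1121 ((380.4662170410156, 283.72332763671875), (56.961490631103516, 56.68913269042969), 14.415502548217773)
t 2.2 pos [385.3 275.8 231.5] yaw 75.47 tilt deg [ 0.06 -0.13] F [ 3.1 -7.7 -0.4] w 85.2
turn to 76 deg: rad about tool z -0.0093
[  9.   -6.9 111.5]
[ 0.2 -0.1 88. ]
```

View pics/w1.png

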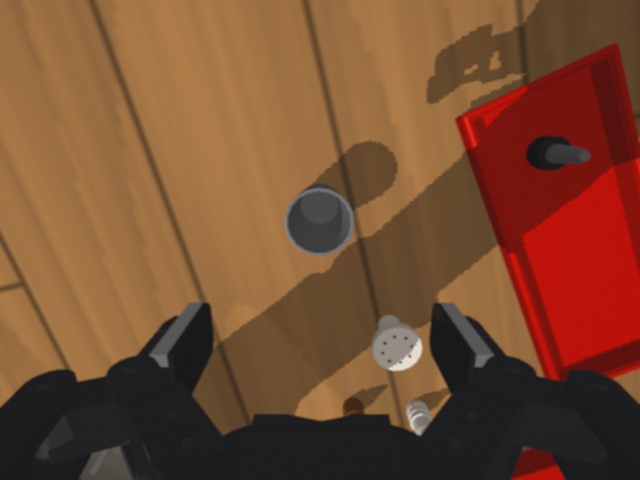

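The wrist view shows the tall pot at (320,220), the rose at (397,347) and the spigot at (560,153), with the fingers clear at the bottom.

Emit:
{"api": "move_arm", "payload": {
  "translation": [
    [0,0,0.04],
    [0,0,0.04],
    [0,0,0.03],
    [0,0,0],
    [0,0,0]
  ],
  "delta_rot": [
    [0,0,0],
    [0,0,0],
    [0,0,0],
    [0,0,0],
    [0,0,0]
  ]
}}

```text
time_s: 2.7
position: [380.8, 285.4, 121.6]
ee_rot: [[0.242, 0.97, -0.0], [0.97, -0.242, -0.001], [-0.001, -0.0, -1.0]]
wrist_force: [0.8, 0.3, 0.7]
gripper_width: 85.1
finger_force: 0.0
```

```bash
python3 go.py 380.7 285 32; python3 - <<'E'
from h import *
z=np.load('w1.npz');X=z['X']
p,d,X,T,f,c=cloud('wrist')
S=X.reshape(-1,3); S=S[(S[:,2]>70)&(S[:,2]<90)&(abs(S[:,0]-381)<45)&(abs(S[:,1]-286)<45)]
print(len(S),cv2.minAreaRect(S[:,:2].astype(np.float32)) if len(S)>5 else '')
E
```

```text
t 2.7 pos [380.8 285.4 121.6] yaw 76.0 tilt deg [-0.02 -0.06] F [0.8 0.3 0.7] w 85.1
turn to 76 deg: rad about tool z 0.0
[-0.3  0.  89.6]
2944 ((380.6550598144531, 283.92254638671875), (57.11062240600586, 57.32108688354492), 42.26051712036133)
```

Emit:
{"api": "move_arm", "payload": {
  "translation": [
    [-0.001,0,0.035],
    [0,0,0.035],
    [0,0,0.02],
    [0,0,0],
    [0,0,0]
  ],
  "delta_rot": [
    [0,0,0],
    [0,0,0],
    [0,0,0],
    [0,0,0],
    [0,0,0]
  ]
}}

```text
time_s: 3.25
position: [381.5, 285.4, 32.8]
ee_rot: [[0.242, 0.97, 0.001], [0.97, -0.242, 0.002], [0.002, 0.001, -1.0]]
wrist_force: [0.3, -0.4, 0.6]
gripper_width: 85.4
finger_force: 0.0
```

Emit:
{"api": "move_arm", "payload": {
  "translation": [
    [0,0,0],
    [0,0,0],
    [0,0,0],
    [0,0,0],
    [0,0,0],
    [0,0,0]
  ],
  "delta_rot": [
    [0,0,0],
    [0,0,0],
    [0,0,0],
    [0,0,0],
    [0,0,0],
    [0,0,0]
  ],
  "fingers": 0,
  "grip_force": 30
}}

```text
time_s: 3.85
position: [381.3, 285.8, 33.1]
ee_rot: [[0.241, 0.97, 0.002], [0.97, -0.241, 0.003], [0.003, 0.001, -1.0]]
wrist_force: [-2.8, 0.3, 12.5]
gripper_width: 55.9
finger_force: 28.5
```

Emit:
{"api": "move_arm", "payload": {
  "translation": [
    [0,0,-0.02],
    [0,0,-0.035],
    [0,0,-0.035],
    [0,0,0],
    [0,0,0]
  ],
  "delta_rot": [
    [0,0,0],
    [0,0,0],
    [0,0,0],
    [0,0,0],
    [0,0,0]
  ]
}}

```text
time_s: 4.35
position: [380.7, 285.2, 122.3]
ee_rot: [[0.241, 0.97, 0.001], [0.97, -0.241, 0.003], [0.003, 0.001, -1.0]]
wrist_force: [-0.7, 0.5, -1.0]
gripper_width: 56.1
finger_force: 32.0
```

```bash
python3 go.py 624.5 176.6 123 624.5 176.6 38.5
```

```text
t 4.35 pos [380.7 285.2 122.3] yaw 76.04 tilt deg [0.07 0.14] F [-0.7  0.5 -1. ] w 56.1
turn to 76 deg: rad about tool z 0.0007
[-46.6 262.8  -0.7]
[-0.2 -0.1 84.5]
```

Emit:
{"api": "move_arm", "payload": {
  "translation": [
    [-0.0047,0.026,0],
    [-0.0068,0.039,0],
    [-0.0068,0.039,0],
    [-0.0068,0.039,0],
    [-0.0068,0.039,0],
    [-0.0068,0.039,0],
    [-0.005,0.028,0],
    [-0.003,0.014,0],
    [0,0,0],
    [0,0,0]
  ],
  "delta_rot": [
    [0,0,0],
    [0,0,0],
    [0,0,0],
    [0,0,0],
    [0,0,0],
    [0,0,0],
    [0,0,0],
    [0,0,0],
    [0,0,0],
    [0,0,0]
  ]
}}

```text
time_s: 5.35
position: [622.7, 176.4, 120.2]
ee_rot: [[0.241, 0.97, -0.003], [0.971, -0.241, 0.0], [-0.001, -0.003, -1.0]]
wrist_force: [-0.2, 0.2, -0.4]
gripper_width: 56.1
finger_force: 32.0
```

```bash
python3 - <<'E'
from h import *
p,d,X,T,f,c=cloud('wrist'); cv2.imwrite('pics/w2.png',p[...,::-1]); np.savez('w2.npz',p=p,X=X)
S=X.reshape(-1,3); S=S[(S[:,2]>42)&(S[:,2]<80)&(abs(S[:,0]-602)<20)&(abs(S[:,1]-284)<20)]
if len(S)>5:
    for lo in (45,50,55,60,64):
        Q=S[(S[:,2]>lo)&(S[:,2]<lo+6)]; print(lo,len(Q),((Q.max(0)+Q.min(0))/2).round(1) if len(Q) else '')
E
python3 go.py 624.5 176.6 38.5
```

```text
45 110 [604.  281.8  48. ]
50 117 [604.  281.8  53. ]
55 118 [603.9 282.3  58. ]
60 203 [603.2 282.3  63.1]
64 396 [602.9 282.4  66.7]
t 5.4 pos [622.5 177.  120.5] yaw 76.11 tilt deg [-0.14  0.03] F [ 0.7 -0.2 -0.8] w 55.8
turn to 76 deg: rad about tool z 0.0019
[ 0.1  2.3 82. ]
```

View pics/w2.png

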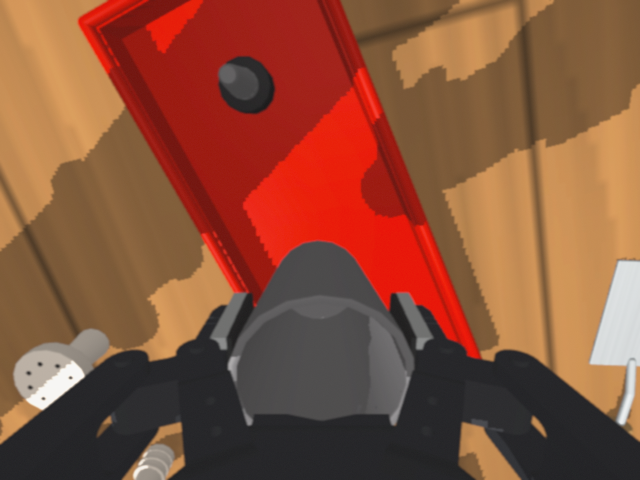

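The tall pot hangs upright in the gripper over the long tray, and the spigot is clear at (240,80). Lowering it now.

Emit:
{"api": "move_arm", "payload": {
  "translation": [
    [0,0.002,0.03],
    [0,0,0.03],
    [0,0,0.013],
    [0,0,0.005],
    [0,0,0.003],
    [0,0,0]
  ],
  "delta_rot": [
    [0,0,0],
    [0,0,0],
    [0,0,0],
    [0,0,0],
    [0,0,0],
    [0,0,0]
  ]
}}

```text
time_s: 6.0
position: [626.8, 175.6, 41.1]
ee_rot: [[0.241, 0.97, 0.001], [0.97, -0.241, 0.001], [0.001, 0.001, -1.0]]
wrist_force: [0.5, -0.1, -0.4]
gripper_width: 56.0
finger_force: 32.0
```

Emit:
{"api": "move_arm", "payload": {
  "translation": [
    [0,0,0.002],
    [0,0,0],
    [0,0,0.001],
    [0,0,0]
  ],
  "delta_rot": [
    [0,0,0],
    [0,0,0],
    [0,0,0],
    [0,0,0]
  ]
}}

```text
time_s: 6.4
position: [626.8, 175.4, 38.3]
ee_rot: [[0.242, 0.97, 0.001], [0.97, -0.242, 0.001], [0.001, 0.001, -1.0]]
wrist_force: [-0.6, -0.1, 5.0]
gripper_width: 56.1
finger_force: 31.9
```

Emit:
{"api": "move_arm", "payload": {
  "translation": [
    [0,0,0],
    [0,0,0],
    [0,0,0],
    [0,0,0],
    [0,0,-0.02],
    [0,0,-0.04],
    [0,0,-0.04],
    [0,0,0],
    [0,0,0]
  ],
  "delta_rot": [
    [0,0,0],
    [0,0,0],
    [0,0,0],
    [0,0,0],
    [0,0,0],
    [0,0,0],
    [0,0,0],
    [0,0,0],
    [0,0,0]
  ],
  "fingers": 0.9
}}

```text
time_s: 7.3
position: [626.8, 175.5, 138.3]
ee_rot: [[0.241, 0.97, 0.002], [0.97, -0.241, 0.001], [0.002, 0.002, -1.0]]
wrist_force: [0.6, 0.1, 0.1]
gripper_width: 76.7
finger_force: 0.0
```

```bash
python3 go.py 423.1 133.3 135
```

```text
t 7.3 pos [626.8 175.5 138.3] yaw 76.03 tilt deg [0.11 0.06] F [0.6 0.1 0.1] w 76.7
turn to 76 deg: rad about tool z 0.0005
[ -90.1 -187.5    2.8]
```

Emit:
{"api": "move_arm", "payload": {
  "translation": [
    [-0.012,-0.025,0],
    [-0.018,-0.0375,0],
    [-0.018,-0.0375,0],
    [-0.018,-0.0375,0],
    [-0.014,-0.029,0],
    [-0.008,-0.015,0],
    [-0.002,-0.006,0.003],
    [0,0,0],
    [0,0,0]
  ],
  "delta_rot": [
    [0,0,0],
    [0,0,0],
    [0,0,0],
    [0,0,0],
    [0,0,0],
    [0,0,0],
    [0,0,0],
    [0,0,0],
    [0,0,0]
  ]
}}

```text
time_s: 8.2
position: [423.5, 133.5, 134.1]
ee_rot: [[0.241, 0.97, 0.0], [0.97, -0.241, -0.0], [-0.0, 0.001, -1.0]]
wrist_force: [0.3, 0.6, 0.2]
gripper_width: 76.8
finger_force: 0.0
```

```bash
cat > obj.py <<'E'
import sys
from h import *
# obj.py x y r z1 z2 [png]: rim centre of points in the height band by wrist camera
x,y,r,z1,z2=map(float,sys.argv[1:6])
p,d,X,T,f,c=cloud('wrist')
if len(sys.argv)>6: cv2.imwrite('pics/'+sys.argv[6],p[...,::-1])
S=X.reshape(-1,3); S=S[(S[:,2]>z1)&(S[:,2]<z2)&(np.hypot(S[:,0]-x,S[:,1]-y)<r)]
print(len(S)); 
if len(S)>5: print(S.mean(0).round(1),cv2.minAreaRect(S[:,:2].astype(np.float32)))
E
python3 obj.py 423 133 40 42 58; python3 go.py 423.1 133.3 21
```

```text
4521
[423.2 132.9  50.6] ((422.8714294433594, 131.66580200195312), (48.989070892333984, 49.643943786621094), 0.6243951916694641)
t 8.25 pos [423.8 133.4 134.2] yaw 76.02 tilt deg [ 0.04 -0.03] F [ 0.2  0.  -1.3] w 76.9
turn to 76 deg: rad about tool z 0.0004
[ -0.3  -0.7 113.2]
```

Emit:
{"api": "move_arm", "payload": {
  "translation": [
    [-0.001,-0.001,0.03],
    [0,0,0.04],
    [0,0,0.033],
    [0,0,0.01],
    [0,0,0],
    [0,0,0]
  ],
  "delta_rot": [
    [0,0,0],
    [0,0,0],
    [0,0,0],
    [0,0,0],
    [0,0,0],
    [0,0,0]
  ]
}}

```text
time_s: 8.85
position: [422.5, 132.5, 22.1]
ee_rot: [[0.242, 0.97, 0.001], [0.97, -0.242, 0.0], [0.001, 0.001, -1.0]]
wrist_force: [0.5, -0.4, -0.5]
gripper_width: 76.6
finger_force: 0.0
```

Emit:
{"api": "move_arm", "payload": {
  "translation": [
    [0,0,0],
    [0,0,0],
    [0,0,0],
    [0,0,0],
    [0,0,0],
    [0,0,0],
    [0,0,0]
  ],
  "delta_rot": [
    [0,0,0],
    [0,0,0],
    [0,0,0],
    [0,0,0],
    [0,0,0],
    [0,0,0],
    [0,0,0]
  ],
  "fingers": 0,
  "grip_force": 70
}}

```text
time_s: 9.55
position: [422.4, 133.1, 22.8]
ee_rot: [[0.242, 0.97, 0.002], [0.97, -0.242, 0.002], [0.002, 0.002, -1.0]]
wrist_force: [-0.6, -0.9, 10.8]
gripper_width: 48.0
finger_force: 69.9
```

Emit:
{"api": "move_arm", "payload": {
  "translation": [
    [0,0,-0.02],
    [0,0,-0.04],
    [0,0,-0.04],
    [0,0,-0.01],
    [0,0,0],
    [0,0,0]
  ],
  "delta_rot": [
    [0,0,0],
    [0,0,0],
    [0,0,0],
    [0,0,0],
    [0,0,0],
    [0,0,0]
  ]
}}

```text
time_s: 10.15
position: [420.8, 132.7, 130.8]
ee_rot: [[0.241, 0.971, -0.0], [0.971, -0.241, 0.0], [0.0, -0.001, -1.0]]
wrist_force: [-0.4, 0.4, -0.6]
gripper_width: 47.5
finger_force: 72.0
```

```bash
python3 go.py 603.2 282.4 130
```

```text
t 10.15 pos [420.8 132.7 130.8] yaw 76.06 tilt deg [-0.03  0.03] F [-0.4  0.4 -0.6] w 47.5
turn to 76 deg: rad about tool z 0.001
[189.3 140.9   0.8]
```

Emit:
{"api": "move_arm", "payload": {
  "translation": [
    [0.018,0.013,0],
    [0.03,0.022,0],
    [0.036,0.027,0],
    [0.036,0.027,0],
    [0.036,0.027,0],
    [0.023,0.017,0],
    [0.01,0.008,0],
    [0,0,0],
    [0,0,0],
    [0,0,0]
  ],
  "delta_rot": [
    [0,0,0],
    [0,0,0],
    [0,0,0],
    [0,0,0],
    [0,0,0],
    [0,0,0],
    [0,0,0],
    [0,0,0],
    [0,0,0],
    [0,0,0]
  ]
}}

```text
time_s: 11.15
position: [602.8, 280.4, 130.2]
ee_rot: [[0.243, 0.97, -0.002], [0.97, -0.243, -0.001], [-0.002, -0.002, -1.0]]
wrist_force: [-0.1, 0.3, -0.1]
gripper_width: 47.8
finger_force: 72.0
```

```bash
python3 obj.py 603 282 32 150 170 w3.png; python3 go.py 603.2 282.4 100; python3 - <<'E'
from h import *
for n in ('side',):
    p,d,X,T,f,c=cloud(n); Ti=np.linalg.inv(T)
    q=Ti@[603,282,100,1]; u=c['cx']+f*q[0]/-q[2]; v=c['cy']-f*q[1]/-q[2]; print(u,v)
    u,v=int(u),int(v); cv2.imwrite('pics/s3.png',cv2.resize(p[max(v-75,0):v+75,max(u-100,0):u+100,::-1],None,fx=3,fy=3))
E
```

```text
16177
[603.9 281.9 158.2] ((605.8541259765625, 279.8612365722656), (57.993038177490234, 50.174949645996094), 15.30810546875)
t 11.2 pos [603.  280.6 130.7] yaw 75.96 tilt deg [-0.09 -0.03] F [ 0.2 -0.6  0.2] w 47.7
turn to 76 deg: rad about tool z -0.0007
[ 1.8 -0.2 30.7]
153.24264461961573 291.67953089760414
```

View pics/w3.png

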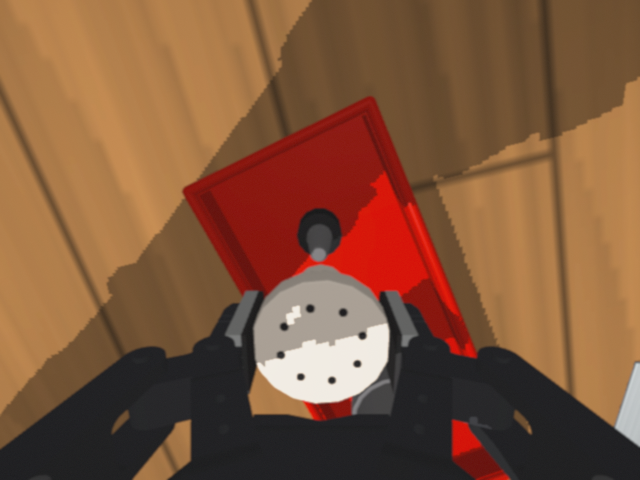

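View pics/s3.png

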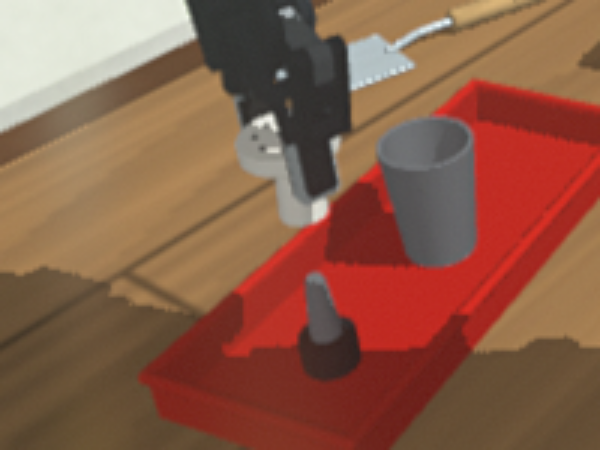

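The rose is held level, with its head at (321,335) and the spigot tip at (319,254) just ahead; the tall pot stands upright in the tray. Next I measure the rose-to-tip offset.

```bash
cat > rel.py <<'E'
import sys
from h import *
# rel.py x y zlo zhi minbright: held-part centre and spigot-tip centre in one wrist image
x,y,zl,zh,b=map(float,sys.argv[1:6])
p,d,X,T,f,c=cloud('wrist'); g=p.min(-1)
def cen(m):
    m=cv2.morphologyEx(m.astype(np.uint8),cv2.MORPH_OPEN,np.ones((3,3)))
    n,l,s,_=cv2.connectedComponentsWithStats(m); k=1+np.argmax(s[1:,4]); Q=X[l==k]
    (a,bb),r=cv2.minEnclosingCircle(Q[:,:2].astype(np.float32)); return Q.mean(0).round(1),(round(a,1),round(bb,1),round(r,1)),len(Q)
near=np.hypot(X[...,0]-x,X[...,1]-y)<40
print('part',cen(near&(X[...,2]>zl)&(X[...,2]<zh)&(g>b)))
print('tip',cen(near&(X[...,2]>64)&(X[...,2]<72)&(g>40)))
E
python3 rel.py 603 282 152 166 110; python3 go.py 603.2 282.4 100
```

```text
part (array([604.2, 281.6, 158.5]), (603.2, 279.5, 25.6), 13494)
tip (array([603.1, 283.4,  66.7]), (602.9, 282.6, 5.5), 234)
t 11.3 pos [603.4 281.1 131.3] yaw 75.98 tilt deg [-0.03  0.01] F [-0.3 -0.4 -0. ] w 47.1
turn to 76 deg: rad about tool z -0.0003
[ 1.2 -0.5 31.3]
```

Emit:
{"api": "move_arm", "payload": {
  "translation": [
    [0.002,-0.0005,0.01],
    [0,0,0.02],
    [0,0,0.015],
    [0,0,0.005],
    [0,0,0.005],
    [0,0,0]
  ],
  "delta_rot": [
    [0,0,0],
    [0,0,0],
    [0,0,0],
    [0,0,0],
    [0,0,0],
    [0,0,0]
  ]
}}

```text
time_s: 11.9
position: [603.8, 283.7, 75.9]
ee_rot: [[0.242, 0.97, -0.0], [0.97, -0.242, -0.0], [-0.0, -0.0, -1.0]]
wrist_force: [-0.4, 0.7, -0.2]
gripper_width: 47.5
finger_force: 72.0
```

Emit:
{"api": "move_arm", "payload": {
  "translation": [
    [0,0,0.005],
    [0,0,0.005],
    [0,0,0.002],
    [0,0,0]
  ],
  "delta_rot": [
    [0,0,0],
    [0,0,0],
    [0,0,0],
    [0,0,0]
  ]
}}

```text
time_s: 12.3
position: [603.0, 284.1, 63.7]
ee_rot: [[0.241, 0.97, -0.002], [0.97, -0.241, -0.0], [-0.0, -0.002, -1.0]]
wrist_force: [-3.8, 1.1, -0.8]
gripper_width: 47.4
finger_force: 72.0
```

Emit:
{"api": "move_arm", "payload": {
  "translation": [
    [0,0,0.002],
    [0,0,0.002],
    [0,0,0.001],
    [0,0,0]
  ],
  "delta_rot": [
    [0,0,0],
    [0,0,0],
    [0,0,0],
    [0,0,0]
  ]
}}

```text
time_s: 12.7
position: [602.8, 284.3, 59.3]
ee_rot: [[0.241, 0.97, -0.002], [0.97, -0.241, 0.0], [-0.0, -0.002, -1.0]]
wrist_force: [-5.8, -0.4, 4.5]
gripper_width: 47.5
finger_force: 72.4
```

Emit:
{"api": "move_arm", "payload": {
  "translation": [
    [0,-0.001,0.001],
    [0,0,0.001],
    [0,0,0.001],
    [0,0,0]
  ],
  "delta_rot": [
    [0,0,0],
    [0,0,0],
    [0,0,0],
    [0,0,0]
  ]
}}

```text
time_s: 13.1
position: [602.6, 284.2, 56.5]
ee_rot: [[0.242, 0.97, -0.001], [0.97, -0.242, 0.0], [0.0, -0.001, -1.0]]
wrist_force: [-6.5, 0.7, 4.2]
gripper_width: 47.3
finger_force: 72.5
```

Emit:
{"api": "move_arm", "payload": {
  "translation": [
    [0,-0.001,0.001],
    [0,0,0.001],
    [0,0,0.001],
    [0,0,0]
  ],
  "delta_rot": [
    [0,0,0],
    [0,0,0],
    [0,0,0],
    [0,0,0]
  ]
}}

```text
time_s: 13.5
position: [602.4, 284.2, 53.8]
ee_rot: [[0.242, 0.97, 0.001], [0.97, -0.242, 0.0], [0.0, 0.001, -1.0]]
wrist_force: [-3.9, -0.2, 4.7]
gripper_width: 47.7
finger_force: 72.5
```

Emit:
{"api": "move_arm", "payload": {
  "translation": [
    [0,0,0.001],
    [0,0,0.001],
    [0,0,0],
    [0,0,0]
  ],
  "delta_rot": [
    [0,0,0],
    [0,0,0],
    [0,0,0],
    [0,0,0]
  ]
}}

```text
time_s: 13.9
position: [602.4, 284.2, 51.8]
ee_rot: [[0.242, 0.97, 0.001], [0.97, -0.242, 0.0], [0.0, 0.001, -1.0]]
wrist_force: [-3.4, -0.8, 5.1]
gripper_width: 47.4
finger_force: 72.5
```

```bash
python3 rel.py 603 282 65 100 110; python3 go.py
```

```text
part (array([603.5, 285.3,  79.1]), (603.0, 282.8, 25.5), 13797)
tip (array([632.6, 287.4,  68.2]), (632.5, 287.3, 2.9), 136)
t 13.95 pos [602.4 284.3  51.8] yaw 76.01 tilt deg [0.05 0.02] F [-4.2 -0.4  5.4] w 47.8
turn to 76 deg: rad about tool z 0.0002
```

Emit:
{"api": "move_arm", "payload": {
  "translation": [
    [0,0,0.0015],
    [0,0,0.001],
    [0,0,0],
    [0,0,0]
  ],
  "delta_rot": [
    [0,0,0],
    [0,0,0],
    [0,0,0],
    [0,0,0]
  ]
}}

```text
time_s: 14.35
position: [602.5, 284.4, 50.7]
ee_rot: [[0.242, 0.97, 0.001], [0.97, -0.242, 0.001], [0.001, 0.0, -1.0]]
wrist_force: [-8.0, -1.0, 16.3]
gripper_width: 47.6
finger_force: 73.4
```

Emit:
{"api": "move_arm", "payload": {
  "translation": [
    [0,0,-0.001],
    [0,0,0],
    [0,0,0],
    [0,0,0],
    [0,0,0],
    [0,0,-0.02],
    [0,0,-0.04],
    [0,0,-0.04],
    [0,0,0],
    [0,0,0]
  ],
  "delta_rot": [
    [0,0,0],
    [0,0,0],
    [0,0,0],
    [0,0,0],
    [0,0,0],
    [0,0,0],
    [0,0,0],
    [0,0,0],
    [0,0,0],
    [0,0,0]
  ],
  "fingers": 0.8
}}

```text
time_s: 15.35
position: [602.5, 284.6, 150.7]
ee_rot: [[0.242, 0.97, 0.002], [0.97, -0.242, 0.001], [0.002, 0.001, -1.0]]
wrist_force: [-0.2, -0.2, -0.1]
gripper_width: 68.7
finger_force: 0.0
```

```bash
python3 rel.py 603 282 65 100 110; python3 go.py 433 13 150
```

```text
part (array([603.2, 283.8,  78.7]), (602.9, 282.7, 25.1), 4789)
t 15.4 pos [601.6 284.3 149.3] yaw 76.03 tilt deg [-0.03  0.  ] F [-0.   0.3 -0.9] w 68.0
turn to 76 deg: rad about tool z 0.0005
[-304.   -98.    -0.6]Traceback (most recent call last):
  File "rel.py", line 12, in <module>
    print('tip',cen(near&(X[...,2]>64)&(X[...,2]<72)&(g>40)))
                ~~~^^^^^^^^^^^^^^^^^^^^^^^^^^^^^^^^^^^^^^^^^
  File "rel.py", line 8, in cen
    n,l,s,_=cv2.connectedComponentsWithStats(m); k=1+np.argmax(s[1:,4]); Q=X[l==k]
                                                     ~~~~~~~~~^^^^^^^^^
    return _wrapfunc(a, 'argmax', axis=axis, out=out, **kwds)
    return bound(*args, **kwds)
ValueError: attempt to get argmax of an empty sequence
```

Emit:
{"api": "move_arm", "payload": {
  "translation": [
    [-0.025,-0.008,0],
    [-0.042,-0.0135,0],
    [-0.045,-0.0145,0],
    [-0.045,-0.0145,0],
    [-0.045,-0.0145,0],
    [-0.045,-0.0145,0],
    [-0.034,-0.011,0],
    [-0.02,-0.0065,0],
    [-0.003,-0.001,0],
    [0,0,0]
  ],
  "delta_rot": [
    [0,0,0],
    [0,0,0],
    [0,0,0],
    [0,0,0],
    [0,0,0],
    [0,0,0],
    [0,0,0],
    [0,0,0],
    [0,0,0],
    [0,0,0]
  ],
  "fingers": 0.6
}}

```text
time_s: 16.4
position: [433.8, 13.5, 149.6]
ee_rot: [[0.241, 0.97, 0.0], [0.97, -0.241, 0.0], [0.0, 0.0, -1.0]]
wrist_force: [0.4, -0.4, -0.3]
gripper_width: 51.2
finger_force: 0.0
```

Emit:
{"api": "move_arm", "payload": {
  "translation": [
    [0,0,0],
    [0,0,0]
  ],
  "delta_rot": [
    [0,0,0],
    [0,0,0]
  ]
}}

```text
time_s: 16.6
position: [434.4, 14.2, 149.7]
ee_rot: [[0.239, 0.971, 0.0], [0.971, -0.239, -0.0], [-0.0, 0.0, -1.0]]
wrist_force: [0.8, -0.3, -0.4]
gripper_width: 51.2
finger_force: 0.0
```

```bash
for b in "20 35" "35 50" "55 70"; do python3 obj.py 433 13 25 $b w4.png; done; python3 go.py 433 13 4
```

```text
398
[435.2  15.9  25.8] ((434.1746520996094, 11.983253479003906), (23.07079315185547, 25.117046356201172), 77.23541259765625)
282
[434.8  15.3  42.2] ((434.21636962890625, 12.534820556640625), (15.02403736114502, 18.10113525390625), 77.0726547241211)
176
[434.   11.8  59.7] ((433.9488525390625, 11.205343246459961), (9.103166580200195, 8.93954086303711), 22.381807327270508)
t 16.75 pos [433.8  13.6 149.7] yaw 76.1 tilt deg [ 0.   -0.02] F [ 0.4 -0.  -0.7] w 51.3
turn to 76 deg: rad about tool z 0.0017
[ -0.8  -0.7 145.7]
```

View pics/w4.png

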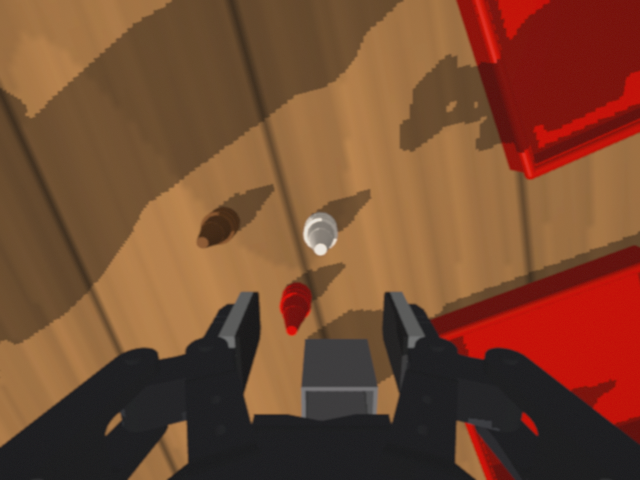

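The nozzle is at (320,232), brown at (215,228), red at (293,305) and the square pot at (340,380). The fingers will straddle the nozzle clear of the look-alikes.

Emit:
{"api": "move_arm", "payload": {
  "translation": [
    [-0.001,0.0005,0.03],
    [0,0,0.04],
    [0,0,0.04],
    [0,0,0.025],
    [0,0,0.008],
    [0,0,0.003],
    [0,0,0],
    [0,0,0]
  ],
  "delta_rot": [
    [0,0,0],
    [0,0,0],
    [0,0,0],
    [0,0,0],
    [0,0,0],
    [0,0,0],
    [0,0,0],
    [0,0,0]
  ]
}}

```text
time_s: 17.55
position: [434.7, 12.1, 4.9]
ee_rot: [[0.242, 0.97, 0.002], [0.97, -0.242, 0.001], [0.001, 0.002, -1.0]]
wrist_force: [-0.2, 0.2, 0.4]
gripper_width: 51.6
finger_force: 0.0
```

Emit:
{"api": "move_arm", "payload": {
  "translation": [
    [0,0,0],
    [0,0,0],
    [0,0,0],
    [0,0,0],
    [0,0,0],
    [0,0,0]
  ],
  "delta_rot": [
    [0,0,0],
    [0,0,0],
    [0,0,0],
    [0,0,0],
    [0,0,0],
    [0,0,0]
  ],
  "fingers": 0,
  "grip_force": 60
}}

```text
time_s: 18.15
position: [434.2, 12.1, 4.7]
ee_rot: [[0.242, 0.97, 0.001], [0.97, -0.242, 0.001], [0.001, 0.001, -1.0]]
wrist_force: [-1.4, 0.3, 11.1]
gripper_width: 20.8
finger_force: 58.5
```

Emit:
{"api": "move_arm", "payload": {
  "translation": [
    [0,0,-0.02],
    [0,0,-0.035],
    [0,0,-0.035],
    [0,0,-0.03],
    [0,0,0],
    [0,0,0]
  ],
  "delta_rot": [
    [0,0,0],
    [0,0,0],
    [0,0,0],
    [0,0,0],
    [0,0,0],
    [0,0,0]
  ]
}}

```text
time_s: 18.75
position: [433.9, 12.5, 124.2]
ee_rot: [[0.241, 0.971, 0.002], [0.971, -0.241, 0.001], [0.002, 0.001, -1.0]]
wrist_force: [-0.3, 0.9, -1.4]
gripper_width: 20.6
finger_force: 59.4
```

```bash
python3 go.py 613.9 -211.5 124
```

```text
t 18.75 pos [433.9  12.5 124.2] yaw 76.07 tilt deg [0.09 0.08] F [-0.3  0.9 -1.4] w 20.6
turn to 76 deg: rad about tool z 0.0011
[-1.740e+02  2.287e+02  2.000e-01]
```

Emit:
{"api": "move_arm", "payload": {
  "translation": [
    [-0.015,0.02,0],
    [-0.026,0.034,0],
    [-0.029,0.038,0],
    [-0.029,0.038,0],
    [-0.029,0.038,0],
    [-0.025,0.033,0],
    [-0.014,0.018,0],
    [-0.007,0.01,0],
    [0,0,0],
    [0,0,0]
  ],
  "delta_rot": [
    [0,0,0],
    [0,0,0],
    [0,0,0],
    [0,0,0],
    [0,0,0],
    [0,0,0],
    [0,0,0],
    [0,0,0],
    [0,0,0],
    [0,0,0]
  ]
}}

```text
time_s: 19.75
position: [612.8, -210.9, 122.6]
ee_rot: [[0.241, 0.971, -0.002], [0.971, -0.241, 0.001], [0.001, -0.002, -1.0]]
wrist_force: [-0.5, 1.2, -0.3]
gripper_width: 20.4
finger_force: 59.4
```

Emit:
{"api": "move_arm", "payload": {
  "translation": [
    [0,0,0],
    [0,0,0],
    [0,0,0]
  ],
  "delta_rot": [
    [0,0,0],
    [0,0,0],
    [0,0,0]
  ]
}}

```text
time_s: 20.05
position: [613.7, -211.3, 124.0]
ee_rot: [[0.241, 0.971, 0.0], [0.971, -0.241, 0.001], [0.001, 0.0, -1.0]]
wrist_force: [-0.4, -0.0, 0.0]
gripper_width: 20.6
finger_force: 59.4
```

```bash
python3 rel.py 614 -211 170 190 110; python3 go.py 613.9 -211 124; python3 obj.py 614 -211 30 170 190 w5.png
```

```text
part (array([ 614.3, -210.4,  176.7]), (614.0, -211.7, 5.5), 1383)
tip (array([ 614.9, -213. ,   66.7]), (614.4, -213.6, 5.6), 247)
t 20.1 pos [ 613.8 -211.5  124. ] yaw 76.07 tilt deg [0.02 0.02] F [-0.7 -0.3  1. ] w 20.7
turn to 76 deg: rad about tool z 0.0012
[ 0.5 -0.   0. ]
5365
[ 614.4 -204.9  176.8] ((614.4877319335938, -208.88778686523438), (27.735069274902344, 59.86095428466797), 76.28736877441406)
```

View pics/w5.png

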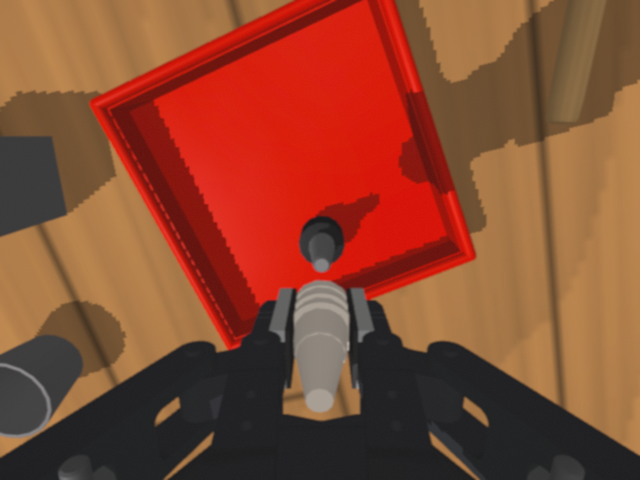

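The nozzle is straight in the grip (top at 320,400), with the spigot tip at (321,265). Small correction, then down.

Emit:
{"api": "move_arm", "payload": {
  "translation": [
    [-0.0017,0.0005,0.01],
    [0,0,0.02],
    [0,0,0.015],
    [0,0,0.008],
    [0,0,0.005],
    [0,0,0.002],
    [0,0,0]
  ],
  "delta_rot": [
    [0,0,0],
    [0,0,0],
    [0,0,0],
    [0,0,0],
    [0,0,0],
    [0,0,0],
    [0,0,0]
  ]
}}

```text
time_s: 20.85
position: [614.0, -214.2, 63.9]
ee_rot: [[0.242, 0.97, 0.0], [0.97, -0.242, -0.0], [-0.0, 0.0, -1.0]]
wrist_force: [-1.0, 0.6, 0.1]
gripper_width: 20.6
finger_force: 59.4
```

Emit:
{"api": "move_arm", "payload": {
  "translation": [
    [0,0,0.005],
    [0,0,0.005],
    [0,0,0.005],
    [0,0,0.003],
    [0,0,0]
  ],
  "delta_rot": [
    [0,0,0],
    [0,0,0],
    [0,0,0],
    [0,0,0],
    [0,0,0]
  ]
}}

```text
time_s: 21.35
position: [614.0, -212.5, 45.1]
ee_rot: [[0.241, 0.971, -0.001], [0.971, -0.241, 0.002], [0.002, -0.001, -1.0]]
wrist_force: [1.4, 4.5, -0.5]
gripper_width: 20.7
finger_force: 59.3
```

Emit:
{"api": "move_arm", "payload": {
  "translation": [
    [0.001,0,0.002],
    [0,0,0.002],
    [0,0,0.002],
    [0,0,0]
  ],
  "delta_rot": [
    [0,0,0],
    [0,0,0],
    [0,0,0],
    [0,0,0]
  ]
}}

```text
time_s: 21.75
position: [614.0, -212.2, 39.6]
ee_rot: [[0.241, 0.97, -0.001], [0.97, -0.241, 0.001], [0.001, -0.001, -1.0]]
wrist_force: [-1.0, 5.7, 3.5]
gripper_width: 20.5
finger_force: 59.9
```

Emit:
{"api": "move_arm", "payload": {
  "translation": [
    [0,0,0.0015],
    [0,0,0.0015],
    [0,0,0.001],
    [0,0,0]
  ],
  "delta_rot": [
    [0,0,0],
    [0,0,0],
    [0,0,0],
    [0,0,0]
  ]
}}

```text
time_s: 22.15
position: [614.1, -212.1, 35.7]
ee_rot: [[0.241, 0.971, -0.001], [0.971, -0.241, 0.001], [0.001, -0.001, -1.0]]
wrist_force: [-1.6, 5.6, 3.7]
gripper_width: 20.4
finger_force: 60.1
```

Emit:
{"api": "move_arm", "payload": {
  "translation": [
    [0.0005,0,0.001],
    [0,0,0.001],
    [0,0,0.001],
    [0,0,0]
  ],
  "delta_rot": [
    [0,0,0],
    [0,0,0],
    [0,0,0],
    [0,0,0]
  ]
}}

```text
time_s: 22.55
position: [614.1, -212.1, 33.3]
ee_rot: [[0.241, 0.97, -0.001], [0.97, -0.241, 0.001], [0.001, -0.001, -1.0]]
wrist_force: [-3.9, 6.2, 9.4]
gripper_width: 20.2
finger_force: 60.8
```

Emit:
{"api": "move_arm", "payload": {
  "translation": [
    [0,0,0.001],
    [0,0,0],
    [0,0,0]
  ],
  "delta_rot": [
    [0,0,0],
    [0,0,0],
    [0,0,0]
  ]
}}

```text
time_s: 22.85
position: [614.1, -212.1, 32.9]
ee_rot: [[0.241, 0.97, -0.0], [0.97, -0.241, 0.002], [0.002, -0.001, -1.0]]
wrist_force: [-5.5, 6.6, 14.7]
gripper_width: 20.9
finger_force: 61.5
```

Emit:
{"api": "move_arm", "payload": {
  "translation": [
    [0,0,-0.001],
    [0,0,0],
    [0,0,0],
    [0,0,0],
    [0,0,0],
    [0,0,-0.02],
    [0,0,-0.04],
    [0,0,-0.04],
    [0,0,-0.01],
    [0,0,0]
  ],
  "delta_rot": [
    [0,0,0],
    [0,0,0],
    [0,0,0],
    [0,0,0],
    [0,0,0],
    [0,0,0],
    [0,0,0],
    [0,0,0],
    [0,0,0],
    [0,0,0]
  ],
  "fingers": 0.5
}}

```text
time_s: 23.85
position: [615.5, -213.2, 144.7]
ee_rot: [[0.242, 0.97, 0.004], [0.97, -0.242, -0.001], [0.0, 0.004, -1.0]]
wrist_force: [0.2, -0.9, -0.0]
gripper_width: 42.7
finger_force: 0.0
```

Emit:
{"api": "move_arm", "payload": {
  "translation": [
    [0,0,0],
    [0,0,0]
  ],
  "delta_rot": [
    [0,0,0],
    [0,0,0]
  ]
}}

```text
time_s: 24.05
position: [613.2, -212.0, 140.9]
ee_rot: [[0.241, 0.97, -0.003], [0.97, -0.241, 0.001], [0.0, -0.003, -1.0]]
wrist_force: [-0.1, 0.2, 0.2]
gripper_width: 43.1
finger_force: 0.0
```

```bash
python3 obj.py 614 -212 25 84 100; python3 obj.py 614 -212 25 45 65;python3 go.py 372.4 -263 142 
```

```text
240
[ 614.6 -212.7   88. ] ((614.7318115234375, -213.19100952148438), (8.7529296875, 9.198832511901855), 75.74191284179688)
571
[ 616.  -208.    54.8] ((615.2069702148438, -211.97146606445312), (21.516983032226562, 25.115392684936523), 71.90298461914062)
t 24.15 pos [ 613.4 -212.2  141.2] yaw 76.02 tilt deg [-0.15  0.03] F [-0.8  0.1 -0.5] w 42.7
turn to 76 deg: rad about tool z 0.0003
[-1.075e+02 -2.216e+02 -2.000e-01]
```

Emit:
{"api": "move_arm", "payload": {
  "translation": [
    [-0.01,-0.021,0],
    [-0.017,-0.034,0],
    [-0.02,-0.041,0],
    [-0.02,-0.041,0],
    [-0.019,-0.039,0],
    [-0.013,-0.026,0],
    [-0.007,-0.014,0],
    [-0.002,-0.005,0],
    [0,0,0],
    [0,0,0]
  ],
  "delta_rot": [
    [0,0,0],
    [0,0,0],
    [0,0,0],
    [0,0,0],
    [0,0,0],
    [0,0,0],
    [0,0,0],
    [0,0,0],
    [0,0,0],
    [0,0,0]
  ],
  "fingers": 1
}}

```text
time_s: 25.15
position: [375.4, -263.8, 142.9]
ee_rot: [[0.24, 0.971, 0.001], [0.971, -0.24, -0.001], [-0.0, 0.001, -1.0]]
wrist_force: [-0.2, -0.1, -0.5]
gripper_width: 85.3
finger_force: 0.0
```

Emit:
{"api": "move_arm", "payload": {
  "translation": [
    [0,0,0],
    [0,0,0]
  ],
  "delta_rot": [
    [0,0,0],
    [0,0,0]
  ]
}}

```text
time_s: 25.35
position: [374.7, -263.8, 142.7]
ee_rot: [[0.24, 0.971, -0.0], [0.971, -0.24, -0.0], [-0.0, 0.0, -1.0]]
wrist_force: [0.7, -0.2, -0.1]
gripper_width: 85.3
finger_force: 0.0
```

```bash
python3 obj.py 372 -263 40 42 60 w6.png; python3 go.py 372.4 -263 19
```

```text
1917
[ 371.1 -269.8   48.6] ((372.55084228515625, -265.53564453125), (63.095603942871094, 62.74376678466797), 70.45594024658203)
t 25.4 pos [ 374.4 -263.9  142.7] yaw 76.08 tilt deg [-0.01 -0.02] F [0.4 0.3 0.4] w 85.3
turn to 76 deg: rad about tool z 0.0014
[  0.4  -2.2 123.7]
```

View pics/w6.png

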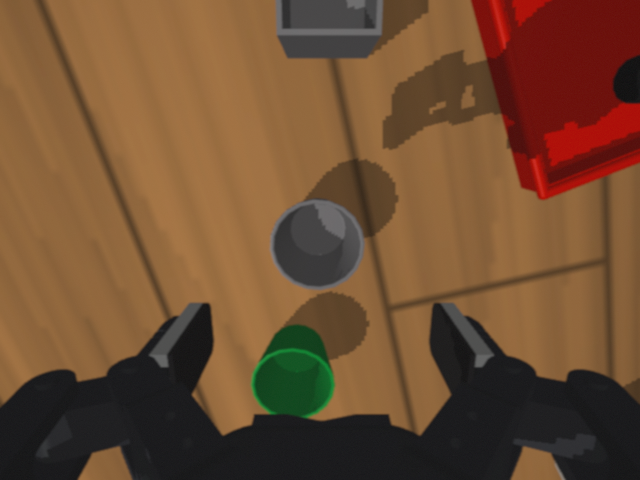

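The squat pot is at (317,244), aligned with the fingers; the green decoy at (293,370) is clear of them.

Emit:
{"api": "move_arm", "payload": {
  "translation": [
    [-0.001,-0.002,0.03],
    [0,0,0.04],
    [0,0,0.035],
    [0,0,0.015],
    [0,0,0.004],
    [0,0,0]
  ],
  "delta_rot": [
    [0,0,0],
    [0,0,0],
    [0,0,0],
    [0,0,0],
    [0,0,0],
    [0,0,0]
  ]
}}

```text
time_s: 26.0
position: [371.5, -264.6, 18.6]
ee_rot: [[0.242, 0.97, -0.001], [0.97, -0.242, 0.0], [-0.0, -0.001, -1.0]]
wrist_force: [0.0, -0.4, 0.1]
gripper_width: 85.2
finger_force: 0.0
```

Emit:
{"api": "move_arm", "payload": {
  "translation": [
    [0,0,0],
    [0,0,0],
    [0,0,0],
    [0,0,0],
    [0,0,0],
    [0,0,0]
  ],
  "delta_rot": [
    [0,0,0],
    [0,0,0],
    [0,0,0],
    [0,0,0],
    [0,0,0],
    [0,0,0]
  ],
  "fingers": 0,
  "grip_force": 30
}}

```text
time_s: 26.6
position: [372.3, -264.8, 20.3]
ee_rot: [[0.242, 0.97, 0.003], [0.97, -0.242, -0.0], [0.0, 0.003, -1.0]]
wrist_force: [-2.7, 1.1, 10.8]
gripper_width: 62.2
finger_force: 30.1
```

Emit:
{"api": "move_arm", "payload": {
  "translation": [
    [0,0,-0.015],
    [0,0,-0.035],
    [0,0,-0.035],
    [0,0,-0.015],
    [0,0,0],
    [0,0,0]
  ],
  "delta_rot": [
    [0,0,0],
    [0,0,0],
    [0,0,0],
    [0,0,0],
    [0,0,0],
    [0,0,0]
  ]
}}

```text
time_s: 27.2
position: [371.9, -264.0, 118.9]
ee_rot: [[0.241, 0.971, 0.001], [0.971, -0.241, 0.0], [0.001, 0.001, -1.0]]
wrist_force: [0.3, 0.4, -1.4]
gripper_width: 62.2
finger_force: 33.2
```

```bash
python3 go.py 602 -134 119 602 -134 25
```

```text
t 27.2 pos [ 371.9 -264.   118.9] yaw 76.07 tilt deg [0.08 0.02] F [ 0.3  0.4 -1.4] w 62.2
turn to 76 deg: rad about tool z 0.0011
[181.6 192.    0.3]
[-0.1 -0.1 94. ]
```

Emit:
{"api": "move_arm", "payload": {
  "translation": [
    [0.013,0.014,0],
    [0.024,0.025,0],
    [0.029,0.031,0],
    [0.031,0.033,0],
    [0.031,0.033,0],
    [0.026,0.028,0],
    [0.017,0.018,0],
    [0.0085,0.009,0],
    [0.002,0.001,0],
    [0,0,0]
  ],
  "delta_rot": [
    [0,0,0],
    [0,0,0],
    [0,0,0],
    [0,0,0],
    [0,0,0],
    [0,0,0],
    [0,0,0],
    [0,0,0],
    [0,0,0],
    [0,0,0]
  ]
}}

```text
time_s: 28.2
position: [600.6, -135.2, 118.0]
ee_rot: [[0.242, 0.97, -0.002], [0.97, -0.242, -0.0], [-0.001, -0.002, -1.0]]
wrist_force: [-0.5, 0.1, -1.5]
gripper_width: 61.8
finger_force: 33.2
```

Emit:
{"api": "move_arm", "payload": {
  "translation": [
    [0,0,0.02],
    [0,0,0.035],
    [0,0,0.022],
    [0,0,0.008],
    [0,0,0.004],
    [0,0,0],
    [0,0,0]
  ],
  "delta_rot": [
    [0,0,0],
    [0,0,0],
    [0,0,0],
    [0,0,0],
    [0,0,0],
    [0,0,0],
    [0,0,0]
  ]
}}

```text
time_s: 28.9
position: [602.3, -135.3, 31.0]
ee_rot: [[0.242, 0.97, 0.002], [0.97, -0.242, -0.0], [0.0, 0.002, -1.0]]
wrist_force: [0.5, -0.7, -1.2]
gripper_width: 62.0
finger_force: 33.2
```

Emit:
{"api": "move_arm", "payload": {
  "translation": [
    [0,0,0.003],
    [0,0,0.002],
    [0,0,0],
    [0,0,0]
  ],
  "delta_rot": [
    [0,0,0],
    [0,0,0],
    [0,0,0],
    [0,0,0]
  ]
}}

```text
time_s: 29.3
position: [602.2, -134.7, 25.5]
ee_rot: [[0.242, 0.97, 0.001], [0.97, -0.242, 0.0], [0.0, 0.001, -1.0]]
wrist_force: [-1.5, 1.1, 6.3]
gripper_width: 62.3
finger_force: 33.5
```

Emit:
{"api": "move_arm", "payload": {
  "translation": [
    [0,0,0],
    [0,0,0],
    [0,0,0],
    [0,0,0],
    [0,0,-0.015],
    [0,0,-0.03],
    [0,0,-0.04],
    [0,0,-0.03],
    [0,0,0],
    [0,0,0]
  ],
  "delta_rot": [
    [0,0,0],
    [0,0,0],
    [0,0,0],
    [0,0,0],
    [0,0,0],
    [0,0,0],
    [0,0,0],
    [0,0,0],
    [0,0,0],
    [0,0,0]
  ],
  "fingers": 0.95
}}

```text
time_s: 30.3
position: [602.2, -134.7, 141.1]
ee_rot: [[0.241, 0.97, 0.002], [0.97, -0.241, 0.0], [0.001, 0.002, -1.0]]
wrist_force: [-0.2, 1.1, -0.3]
gripper_width: 81.1
finger_force: 0.0
```

```bash
python3 go.py 416.1 -118 140
```

```text
t 30.3 pos [ 602.2 -134.7  141.1] yaw 76.03 tilt deg [0.12 0.01] F [-0.2  1.1 -0.3] w 81.1
turn to 76 deg: rad about tool z 0.0005
[ -28.7 -184.6    0.7]
```

Emit:
{"api": "move_arm", "payload": {
  "translation": [
    [-0.003,-0.018,0],
    [-0.005,-0.033,0],
    [-0.006,-0.04,0],
    [-0.006,-0.038,0],
    [-0.005,-0.03,0],
    [-0.002,-0.016,0],
    [-0.001,-0.009,0],
    [0,0,0],
    [0,0,0],
    [0,0,0]
  ],
  "delta_rot": [
    [0,0,0],
    [0,0,0],
    [0,0,0],
    [0,0,0],
    [0,0,0],
    [0,0,0],
    [0,0,0],
    [0,0,0],
    [0,0,0],
    [0,0,0]
  ]
}}

```text
time_s: 31.3
position: [417.6, -117.6, 139.9]
ee_rot: [[0.241, 0.97, 0.001], [0.97, -0.241, -0.001], [-0.001, 0.001, -1.0]]
wrist_force: [-0.8, 0.2, -0.4]
gripper_width: 81.3
finger_force: 0.0
```

```bash
python3 obj.py 416 -118 45 58 75; python3 go.py 416.1 -118.5 23
```

```text
2345
[ 415.4 -120.    64.2] ((415.3621520996094, -120.51406860351562), (56.65888977050781, 56.26658630371094), 75.93984985351562)
t 31.35 pos [ 417.4 -117.7  139.8] yaw 76.04 tilt deg [ 0.02 -0.05] F [ 0.1  0.1 -0.1] w 81.2
turn to 76 deg: rad about tool z 0.0007
[ -1.1  -1.1 116.8]
```

Emit:
{"api": "move_arm", "payload": {
  "translation": [
    [-0.002,-0.0015,0.03],
    [0,0,0.04],
    [0,0,0.03],
    [0,0,0.011],
    [0,0,0.004],
    [0,0,0]
  ],
  "delta_rot": [
    [0,0,0],
    [0,0,0],
    [0,0,0],
    [0,0,0],
    [0,0,0],
    [0,0,0]
  ]
}}

```text
time_s: 31.95
position: [415.0, -119.4, 25.1]
ee_rot: [[0.242, 0.97, 0.0], [0.97, -0.242, -0.0], [-0.0, 0.0, -1.0]]
wrist_force: [0.1, 0.8, -0.2]
gripper_width: 80.9
finger_force: 0.0
```

Emit:
{"api": "move_arm", "payload": {
  "translation": [
    [0,0,0],
    [0,0,0],
    [0,0,0],
    [0,0,0],
    [0,0,0],
    [0,0,0]
  ],
  "delta_rot": [
    [0,0,0],
    [0,0,0],
    [0,0,0],
    [0,0,0],
    [0,0,0],
    [0,0,0]
  ],
  "fingers": 0,
  "grip_force": 30
}}

```text
time_s: 32.55
position: [415.5, -119.1, 25.9]
ee_rot: [[0.242, 0.97, 0.002], [0.97, -0.242, 0.0], [0.001, 0.002, -1.0]]
wrist_force: [-1.0, -0.4, 6.4]
gripper_width: 55.8
finger_force: 31.8
```

Emit:
{"api": "move_arm", "payload": {
  "translation": [
    [0,0,-0.015],
    [0,0,-0.035],
    [0,0,-0.04],
    [0,0,-0.025],
    [0,0,0],
    [0,0,0]
  ],
  "delta_rot": [
    [0,0,0],
    [0,0,0],
    [0,0,0],
    [0,0,0],
    [0,0,0],
    [0,0,0]
  ]
}}

```text
time_s: 33.15
position: [414.8, -118.4, 140.2]
ee_rot: [[0.241, 0.971, 0.002], [0.971, -0.241, 0.001], [0.002, 0.002, -1.0]]
wrist_force: [0.2, -0.2, -1.2]
gripper_width: 56.0
finger_force: 32.5
```

```bash
python3 go.py 643 88.5 140 643 88.5 31
```

```text
t 33.15 pos [ 414.8 -118.4  140.2] yaw 76.07 tilt deg [0.11 0.07] F [ 0.2 -0.2 -1.2] w 56.0
turn to 76 deg: rad about tool z 0.0012
[255.8 171.7   0.9]
[ -0.2  -0.2 109. ]
```

Emit:
{"api": "move_arm", "payload": {
  "translation": [
    [0.0102,0.0069,0],
    [0.0256,0.0172,0],
    [0.0358,0.024,0],
    [0.0384,0.0258,0],
    [0.0384,0.0258,0],
    [0.0384,0.0258,0],
    [0.033,0.0223,0],
    [0.0205,0.0137,0],
    [0.0115,0.0077,0],
    [0.004,0.0025,0]
  ],
  "delta_rot": [
    [0,0,0],
    [0,0,0],
    [0,0,0],
    [0,0,0],
    [0,0,0],
    [0,0,0],
    [0,0,0],
    [0,0,0],
    [0,0,0],
    [0,0,0]
  ]
}}

```text
time_s: 34.15
position: [642.9, 88.9, 137.9]
ee_rot: [[0.24, 0.971, -0.002], [0.971, -0.24, -0.001], [-0.001, -0.002, -1.0]]
wrist_force: [-0.1, -0.3, -0.8]
gripper_width: 55.7
finger_force: 32.5
```

Emit:
{"api": "move_arm", "payload": {
  "translation": [
    [0,0,0],
    [0,0,0.02],
    [0,0,0.035],
    [0,0,0.03],
    [0,0,0.013],
    [0,0,0.004],
    [0,0,0],
    [0,0,0]
  ],
  "delta_rot": [
    [0,0,0],
    [0,0,0],
    [0,0,0],
    [0,0,0],
    [0,0,0],
    [0,0,0],
    [0,0,0],
    [0,0,0]
  ]
}}

```text
time_s: 34.95
position: [643.9, 87.4, 39.3]
ee_rot: [[0.242, 0.97, 0.002], [0.97, -0.242, 0.0], [0.001, 0.002, -1.0]]
wrist_force: [-0.3, 0.3, -0.1]
gripper_width: 55.5
finger_force: 32.5
```

Emit:
{"api": "move_arm", "payload": {
  "translation": [
    [0,0,0.003],
    [0,0,0.002],
    [0,0,0],
    [0,0,0]
  ],
  "delta_rot": [
    [0,0,0],
    [0,0,0],
    [0,0,0],
    [0,0,0]
  ]
}}

```text
time_s: 35.35
position: [642.9, 87.8, 32.9]
ee_rot: [[0.241, 0.97, 0.0], [0.97, -0.241, 0.0], [0.0, 0.0, -1.0]]
wrist_force: [-0.9, 1.3, -1.3]
gripper_width: 55.6
finger_force: 32.5
```

Emit:
{"api": "move_arm", "payload": {
  "translation": [
    [0,0,0.0015],
    [0,0,0.001],
    [0,0,0],
    [0,0,0]
  ],
  "delta_rot": [
    [0,0,0],
    [0,0,0],
    [0,0,0],
    [0,0,0]
  ]
}}

```text
time_s: 35.75
position: [643.1, 87.7, 31.1]
ee_rot: [[0.242, 0.97, 0.0], [0.97, -0.242, 0.001], [0.001, 0.0, -1.0]]
wrist_force: [-2.6, -0.7, 6.6]
gripper_width: 55.7
finger_force: 33.2
```

Emit:
{"api": "move_arm", "payload": {
  "translation": [
    [0,0,0],
    [0,0,0],
    [0,0,0],
    [0,0,0],
    [0,0,-0.015],
    [0,0,-0.03],
    [0,0,-0.04],
    [0,0,-0.04],
    [0,0,-0.04],
    [0,0,0]
  ],
  "delta_rot": [
    [0,0,0],
    [0,0,0],
    [0,0,0],
    [0,0,0],
    [0,0,0],
    [0,0,0],
    [0,0,0],
    [0,0,0],
    [0,0,0],
    [0,0,0]
  ],
  "fingers": 0.95
}}

```text
time_s: 36.75
position: [646.5, 87.1, 202.5]
ee_rot: [[0.242, 0.97, 0.011], [0.97, -0.242, 0.002], [0.005, 0.01, -1.0]]
wrist_force: [1.2, 0.2, 1.5]
gripper_width: 81.5
finger_force: 0.0
```

Emit:
{"api": "move_arm", "payload": {
  "translation": [
    [0,-0.02,0],
    [0,-0.04,0],
    [0,-0.04,0],
    [0,-0.04,0],
    [0,-0.02,0],
    [0,0,0],
    [0,0,0]
  ],
  "delta_rot": [
    [0,0,0],
    [0,0,0],
    [0,0,0],
    [0,0,0],
    [0,0,0],
    [0,0,0],
    [0,0,0]
  ]
}}

```text
time_s: 37.45
position: [488.0, 126.5, 195.9]
ee_rot: [[0.241, 0.97, 0.001], [0.97, -0.241, 0.001], [0.001, 0.001, -1.0]]
wrist_force: [1.1, -0.0, 1.0]
gripper_width: 81.0
finger_force: 0.0
```

```bash
python3 - <<'E'
from h import *
P=[]
p,d,X,T,f,c=cloud('top'); P.append(p[120:360,120:440])
q,d,X2,T,f,c=cloud('side'); P.append(q[150:390,80:400])
cv2.imwrite('pics/end.png',cv2.resize(np.vstack(P)[...,::-1],None,fx=1.25,fy=1.25))
for n,x,y,z1,z2 in [('tall',627,175,78,95),('sq',643,88,63,80),('squat',602,-134,48,65),('rose',603,283,70,90),('noz',614,-212,82,100)]:
    for Y in (X,X2):
        S=Y.reshape(-1,3);S=S[(abs(S[:,0]-x)<45)&(abs(S[:,1]-y)<45)&(S[:,2]>z1)&(S[:,2]<z2)]
        if len(S)>5: print(n,len(S),cv2.minAreaRect(S[:,:2].astype(np.float32)),np.percentile(S[:,2],[50,95]))
E
```

```text
tall 7 ((635.3389282226562, 150.92054748535156), (9.62903118133545, 2.950880527496338), 12.092317581176758) [84.99295098 86.93419461]
tall 258 ((625.4891967773438, 173.73715209960938), (56.61131286621094, 58.66399383544922), 27.458707809448242) [82.51862108 85.28039044]
sq 179 ((643.947265625, 89.12013244628906), (57.0423698425293, 57.68999099731445), 76.32710266113281) [70.1072987  74.47581613]
sq 282 ((643.1106567382812, 86.78023529052734), (57.14562225341797, 59.706172943115234), 75.19151306152344) [67.46614652 70.15452766]
squat 142 ((603.2182006835938, -133.0701446533203), (61.52446746826172, 62.11484146118164), 89.86944580078125) [55.0804793  59.44836114]
squat 112 ((597.122314453125, -138.26171875), (49.32819366455078, 68.54837799072266), 24.06538963317871) [51.87728601 54.32884134]
rose 596 ((601.2786865234375, 283.19573974609375), (49.20987319946289, 50.694122314453125), 49.90158462524414) [77.69691926 79.02370652]
noz 19 ((614.3896484375, -210.34860229492188), (8.10127067565918, 9.031667709350586), 44.93971633911133) [87.51266759 90.01648468]
noz 11 ((612.1410522460938, -212.04136657714844), (6.853673458099365, 9.078275680541992), 11.878129005432129) [85.42314141 88.97459499]
```

View pics/end.png

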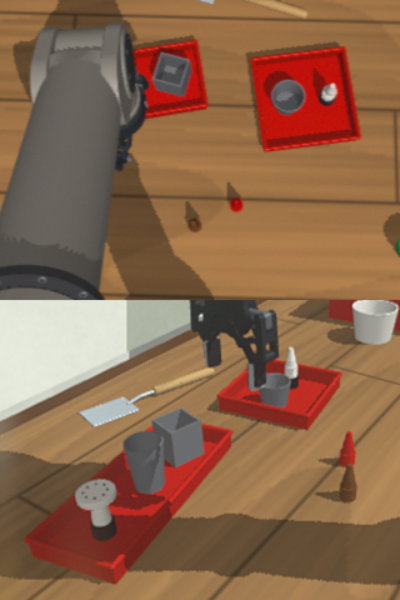

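The picture shows the rose (95,495) and nozzle (290,365) seated on their spigots. All three pots stand upright in the right trays, and the gripper is clear. The measured heights match.

```bash
python3 -c "
from bench import bot
print(bot.job_done())"
```

```text
the job is handed in; nothing more can be done
None
```

Both planter kits are made up and handed in at about 37.5 s: rose and nozzle pressed home to the hard stop, all three pots upright in their trays by the last camera check; no verdict was returned.

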